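# Step the spacing block along the slats

## Task

The three loose slats of the panel in the jig stand too far apart. Starting at the slat next to the fixed batten and working along the row, step the spacing block over each slat in turn and gently draw that slat along with the block's thin lip until the thick foot bears snugly on the neighbour before it, hold it there a moment, then lift the block straight out without shifting the slats, so that all three gaps come out the same as the block sets them. Finally stand the block back on the bench on its foot and lip, clear of the jig, and leave the other things on the bench alone.

Things in the scene. Friction and masses are not known exactly. Their poses are not given: they have to be found in the camera images.
- spacer: Dark wood spacing block, 140 g, upside-down U, 44 mm along x. Origin: centre of underside. Along y: thin lip -32 to -24 mm; foot 18 mm thick, locked at a setting unknown each time, inner face +12 to +22 mm (slot 36 to 46). Both 16 mm high; bridge z 16 to 26; handle 28 mm along y, 44 along x, z 26 to 70: grip across y. In use foot (+y) to the batten. Max 25 N on slats or batten.
- batten: Fixed batten, light wood with two screws, at the +y end of the row: 152 mm along x, 30 mm along y, 20 mm high. Origin: centre of its underside, on the jig's board, 12 mm above the bench. Its y runs along the row, away from the slats. It does not move.
- slat1: First loose slat, next to the batten: light wood, 152 mm along x, 30 mm along y, 20 mm high. Origin: centre of its underside, 12 mm above the bench (top at 32 mm). It slides only along the jig's y, stays parallel to the batten, cannot lift; felt in the rails holds it where left, about 5 N slides it. The block's setting makes the gap, 24 to 34 mm: find it by feel.
- slat2: Second loose slat, same as the first. A slat already set shifts if pushed with more than about 5 N.
- slat3: Third loose slat, farthest from the batten, same as the first.
- jig: Jig fixed on the bench: white-faced board 190 mm along x, 290 mm along y, 12 mm thick, a side rail 16 mm wide at x = +-85 mm, rail tops 28 mm above the bench. Origin: centre of its underside. The row of slats runs along its y at x = 0, the batten centred at y = +125 mm.
- glue: Bystander: white glue bottle, 60 mm across, 150 mm high, standing; origin at the centre of its underside. Leave alone.
- varnish: Bystander: amber jar with a steel cap, 68 mm across, 80 mm high, standing; origin at the centre of its underside. Leave alone.
- mallet: Bystander: wooden mallet lying on its side, head 64 mm thick and 110 mm long along its y, handle to its -x, 220 mm; origin under the head. Leave alone.
There are look-alikes about, which are no part of the job. Several things have the shape of the spacer; the one meant has the colours described above.

How it is judged:
On the way, in this order (a step that is already met when the one before it is completed fails the run):
1. the spacing block straddles slat 1, slat 1 drawn up to its lip (within 2 mm), and its foot bears with over 1.5 N on the neighbour on the batten side, gap 1 between 22 and 36 mm (y of slat1 in the frame of batten between -0.066 and -0.052 m and contact force between spacer and batten above 1.5 N and y of slat1 in the frame of spacer below -0.007 m and z of spacer in the frame of slat1 below 0.012 m and horizontal distance between spacer and slat1 below 0.03 m), for 0.2 s.
2. the spacing block straddles slat 2, slat 2 drawn up to its lip (within 2 mm), and its foot bears with over 1.5 N on the neighbour on the batten side, gap 2 between 22 and 36 mm (y of slat2 in the frame of slat1 between -0.066 and -0.052 m and contact force between spacer and slat1 above 1.5 N and y of slat2 in the frame of spacer below -0.007 m and z of spacer in the frame of slat2 below 0.012 m and horizontal distance between spacer and slat2 below 0.03 m), for 0.2 s.
3. the spacing block straddles slat 3, slat 3 drawn up to its lip (within 2 mm), and its foot bears with over 1.5 N on the neighbour on the batten side, gap 3 between 22 and 36 mm (y of slat3 in the frame of slat2 between -0.066 and -0.052 m and contact force between spacer and slat2 above 1.5 N and y of slat3 in the frame of spacer below -0.007 m and z of spacer in the frame of slat3 below 0.012 m and horizontal distance between spacer and slat3 below 0.03 m), for 0.2 s.
At the end, for the whole second after the job is handed in: The three gaps (batten to slat 1, slat 1 to 2, slat 2 to 3) are equal within 1.5 mm and between 22 and 36 mm; the spacing block stands upright (within 0.1 rad) at rest on the bench, underside within 4 mm of it, not touching the jig (((y of slat1 in the frame of batten between -0.0545 and -0.0525 m and y of slat2 in the frame of slat1 between -0.0545 and -0.0525 m and y of slat3 in the frame of slat2 between -0.0545 and -0.0525 m) or (y of slat1 in the frame of batten between -0.055 and -0.053 m and y of slat2 in the frame of slat1 between -0.055 and -0.053 m and y of slat3 in the frame of slat2 between -0.055 and -0.053 m) or (y of slat1 in the frame of batten between -0.0555 and -0.0535 m and y of slat2 in the frame of slat1 between -0.0555 and -0.0535 m and y of slat3 in the frame of slat2 between -0.0555 and -0.0535 m) or (y of slat1 in the frame of batten between -0.056 and -0.054 m and y of slat2 in the frame of slat1 between -0.056 and -0.054 m and y of slat3 in the frame of slat2 between -0.056 and -0.054 m) or (y of slat1 in the frame of batten between -0.0565 and -0.0545 m and y of slat2 in the frame of slat1 between -0.0565 and -0.0545 m and y of slat3 in the frame of slat2 between -0.0565 and -0.0545 m) or (y of slat1 in the frame of batten between -0.057 and -0.055 m and y of slat2 in the frame of slat1 between -0.057 and -0.055 m and y of slat3 in the frame of slat2 between -0.057 and -0.055 m) or (y of slat1 in the frame of batten between -0.0575 and -0.0555 m and y of slat2 in the frame of slat1 between -0.0575 and -0.0555 m and y of slat3 in the frame of slat2 between -0.0575 and -0.0555 m) or (y of slat1 in the frame of batten between -0.058 and -0.056 m and y of slat2 in the frame of slat1 between -0.058 and -0.056 m and y of slat3 in the frame of slat2 between -0.058 and -0.056 m) or (y of slat1 in the frame of batten between -0.0585 and -0.0565 m and y of slat2 in the frame of slat1 between -0.0585 and -0.0565 m and y of slat3 in the frame of slat2 between -0.0585 and -0.0565 m) or (y of slat1 in the frame of batten between -0.059 and -0.057 m and y of slat2 in the frame of slat1 between -0.059 and -0.057 m and y of slat3 in the frame of slat2 between -0.059 and -0.057 m) or (y of slat1 in the frame of batten between -0.0595 and -0.0575 m and y of slat2 in the frame of slat1 between -0.0595 and -0.0575 m and y of slat3 in the frame of slat2 between -0.0595 and -0.0575 m) or (y of slat1 in the frame of batten between -0.06 and -0.058 m and y of slat2 in the frame of slat1 between -0.06 and -0.058 m and y of slat3 in the frame of slat2 between -0.06 and -0.058 m) or (y of slat1 in the frame of batten between -0.0605 and -0.0585 m and y of slat2 in the frame of slat1 between -0.0605 and -0.0585 m and y of slat3 in the frame of slat2 between -0.0605 and -0.0585 m) or (y of slat1 in the frame of batten between -0.061 and -0.059 m and y of slat2 in the frame of slat1 between -0.061 and -0.059 m and y of slat3 in the frame of slat2 between -0.061 and -0.059 m) or (y of slat1 in the frame of batten between -0.0615 and -0.0595 m and y of slat2 in the frame of slat1 between -0.0615 and -0.0595 m and y of slat3 in the frame of slat2 between -0.0615 and -0.0595 m) or (y of slat1 in the frame of batten between -0.062 and -0.06 m and y of slat2 in the frame of slat1 between -0.062 and -0.06 m and y of slat3 in the frame of slat2 between -0.062 and -0.06 m) or (y of slat1 in the frame of batten between -0.0625 and -0.0605 m and y of slat2 in the frame of slat1 between -0.0625 and -0.0605 m and y of slat3 in the frame of slat2 between -0.0625 and -0.0605 m) or (y of slat1 in the frame of batten between -0.063 and -0.061 m and y of slat2 in the frame of slat1 between -0.063 and -0.061 m and y of slat3 in the frame of slat2 between -0.063 and -0.061 m) or (y of slat1 in the frame of batten between -0.0635 and -0.0615 m and y of slat2 in the frame of slat1 between -0.0635 and -0.0615 m and y of slat3 in the frame of slat2 between -0.0635 and -0.0615 m) or (y of slat1 in the frame of batten between -0.064 and -0.062 m and y of slat2 in the frame of slat1 between -0.064 and -0.062 m and y of slat3 in the frame of slat2 between -0.064 and -0.062 m) or (y of slat1 in the frame of batten between -0.0645 and -0.0625 m and y of slat2 in the frame of slat1 between -0.0645 and -0.0625 m and y of slat3 in the frame of slat2 between -0.0645 and -0.0625 m) or (y of slat1 in the frame of batten between -0.065 and -0.063 m and y of slat2 in the frame of slat1 between -0.065 and -0.063 m and y of slat3 in the frame of slat2 between -0.065 and -0.063 m) or (y of slat1 in the frame of batten between -0.0655 and -0.0635 m and y of slat2 in the frame of slat1 between -0.0655 and -0.0635 m and y of slat3 in the frame of slat2 between -0.0655 and -0.0635 m) or (y of slat1 in the frame of batten between -0.066 and -0.064 m and y of slat2 in the frame of slat1 between -0.066 and -0.064 m and y of slat3 in the frame of slat2 between -0.066 and -0.064 m)) and height (world z) of spacer below 0.004 m and angle between spacer's own z axis and vertical below 0.1 rad and linear speed of spacer below 0.02 m/s and contact force between spacer and jig below 0.1 N).
It fails at once if the spacing block pressed with more than 25 N on the batten or a slat (contact force between spacer and batten above 25 N or contact force between spacer and slat1 above 25 N or contact force between spacer and slat2 above 25 N or contact force between spacer and slat3 above 25 N).
It fails at once if a bystander moved by more than 15 mm (distance of any of glue, varnish, mallet from where it was at the start of the episode above 0.015 m).
It also fails if it takes over 72 s, if anything falls off the work surface, if the arm or the gripper's body presses on something with over 40 N, if the wrist force passes 120 N, or if a joint passes its speed limit or range.

## Robot

A 6-joint arm with a two-finger parallel gripper is mounted at the origin on the work surface. World frame = base frame: x ahead of the robot, y to its left, z up, the work surface at z = 0. Lengths are in m, angles in rad, forces in N, time in s.
With the tool pointing down it reaches from about 0.375 to 0.9 m from the base axis. Payload 3.1 kg.
Tool frame: the origin (TCP) lies on the centre line of the jaws, within the pads' length; the fingertips stand 11 mm ahead of it and the grasp point (between the pads) lies 8 mm behind it; x points along the fingers, y is the direction in which the jaws open and shut, and the axes are right-handed (so a half turn about x gives the same grasp; the last joint's range is limited). The gripper opens to 87 mm and grips with 3 to 60 N. Pads are 19 mm wide; open, the fingers measure 117 mm over their backs; the gripper's body (75 mm by 190 mm) begins 51 mm behind the grasp point.
Start: joints at [0.975, 0.527, 1.433, -0, 1.181, -0.178], TCP at [0.254, 0.571, 0.234] pointing down, gripper open.
Joint ranges: [-3.08, 3.08], [-0.75, 2.2], [0.22, 2.44], [-1.43, 4.57], [0, 2.65], [-2.85, 2.85]. Speed limits (rad/s): [2.79, 2.79, 3.14, 3.14, 3.14, 3.14].

## Interface

Orientations are given as a unit quaternion [x, y, z, w].
In Python, from rig import robot, camera, camera_info gives the robot as it stands.
- The arm moves only by the shell command python3 -m inch 'ROWS' [FORCE]. ROWS is JSON, a list that holds one entry, the list of rows, each a list of 5 numbers: the shift along the tool's x, y, z in cm, then the turn about the tool's x in rad, then the opening, from 0 (shut) to 1 (fully open). A call has 1 to 8 rows; each row shifts and turns the pose as measured when the row begins, along the tool's axes as they then stand; what a row does not reach is not made up. A row lasts 1/12 s, in which the tool goes at most 41.7 mm and 7.16 degrees, less where a joint would pass 70% of its speed; a pose out of reach is approached as far as the arm can. A call with a gripper value outside its range is refused whole. The fingers move at their own pace and stop on an object; FORCE is the grip in N (left out, the last holds). Time passes only in rows, so rows that do not move let the fingers close. It gives the time, the measured TCP pose, the force and the opening at its end, in the units of the state.
- robot.get_obs(): the state, without advancing time (a new reading comes with each control period).
- camera(name): name is "side" or "top" or "wrist"; returns the picture (384x512x3 uint8, red, green, blue); there is no depth.
- camera_info(name): a dict with "camera_matrix" (3x3 intrinsics, pixels), "rvec" (rotation vector, rad) and "tvec" (3), from world to camera coordinates, as OpenCV has them. Camera axes: x right, y down, z forward; pixel columns grow to the right and rows downward; lengths in m; the calibration is good to about 2 mm. A picture is of the moment at which its call begins: read the wrist's pose just before it. camera_info takes no time and is no camera call; for the wrist camera it gives the pose at the moment of the call.
- robot.hand_in(): hands the job in, once; it reports no verdict.
The state is a dict: "time": time; "q": joint angles; "joint_velocities": joint speeds; "joint_torque": joint torques, N m; "position": TCP position; "tool_rot": TCP orientation; "ft_force": force on the tool from outside, world axes, zero at the start; "moment": the same for the moment, N m; "grip_width": finger opening in m.
Only numpy, scipy, OpenCV 4.12 (cv2) and the standard library are available. Lean on these libraries where they do the work, as an engineer would, in place of code of your own. Each camera call takes 0.05 s, during which the arm holds its last target. There are 200 camera calls.

## Working session

There is one attempt and no reset: what is moved stays moved. The work goes in short steps, Python scripts to look and compute and a shell command to move; the robot and the scene stay as the last step left them, time stands still between calls to the robot, and variables do not carry over. Pictures are saved under pics/ and viewed, about 8 in all and at most 12, crops included, and the job is handed in when it is done.

```bash
mkdir -p pics; ls
python3 - <<'E'
from rig import robot,camera,camera_info
import cv2,numpy as np
for n in("top","side"):
    im=camera(n); cv2.imwrite(f"pics/{n}0.png",im[:,:,::-1])
    c=camera_info(n); R=cv2.Rodrigues(np.array(c["rvec"]))[0]; print(n,np.round(c["camera_matrix"],1).tolist(),(-R.T@np.array(c["tvec"]).ravel()).round(3),R.round(2).tolist())
a=cv2.imread("pics/top0.png");
cv2.imwrite("pics/t.png",cv2.resize(a,(800,600),interpolation=cv2.INTER_CUBIC))
print(robot.get_obs())
E
```

```text
pics
top [[388.3, 0.0, 250.8], [0.0, 388.3, 188.9], [0.0, 0.0, 1.0]] [0.417 0.022 1.261] [[0.02, -1.0, 0.02], [-0.99, -0.02, -0.14], [0.14, -0.02, -0.99]]
side [[437.3, 0.0, 256.3], [0.0, 437.3, 192.6], [0.0, 0.0, 1.0]] [0.552 0.866 1.006] [[-1.0, -0.07, 0.01], [-0.06, 0.74, -0.67], [0.04, -0.67, -0.74]]
{'time': 0.1, 'q': array([ 9.74509157e-01,  5.28374930e-01,  1.43376739e+00,  3.48106965e-06,
        1.18139060e+00, -1.78506460e-01]), 'joint_velocities': array([-3.44677321e-04, -1.49361593e-03, -3.62941656e-03,  6.61843988e-04,
       -1.45715567e-03, -3.68681083e-05]), 'joint_torque': array([ 9.34069112e-05, -4.40982842e+01, -1.77150321e+01,  6.35104277e-02,
        5.33451838e-02, -3.18993114e-05]), 'position': array([0.25319849, 0.57072425, 0.23267056]), 'tool_rot': array([ 0.14600159,  0.69199521, -0.14727103,  0.6914748 ]), 'ft_force': array([ 0.2288231 , -0.89110821,  0.48817666]), 'moment': array([-0.01619102,  0.01992101, -0.01946536]), 'grip_width': 0.08649712866842307}
```

View pics/t.png

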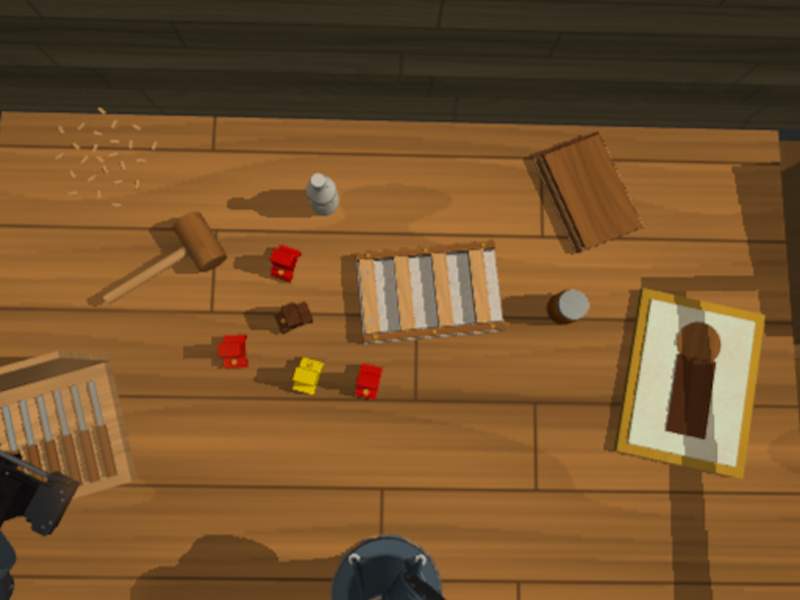

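View pics/side0.png

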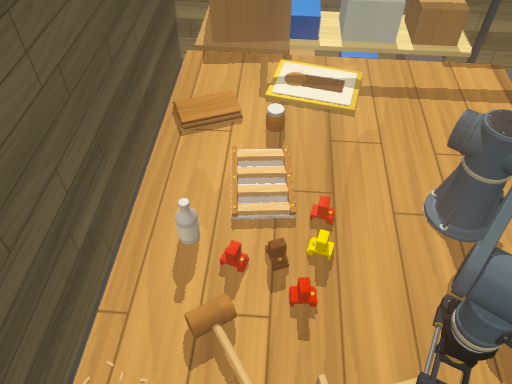

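The dark block is near top-view (294,317 in 800-px scale), side (278,254). The jig is at top (430,292), and its left (+y) slat is probably the batten. I'll zoom in on both.

Run:
```python
import cv2,numpy as np
t=cv2.imread("pics/top0.png");s=cv2.imread("pics/side0.png")
f=lambda a,k:cv2.resize(a,None,fx=k,fy=k,interpolation=cv2.INTER_CUBIC)
A=f(t[145:230,220:330],5); B=f(t[185:220,170:210],8)
C=f(s[140:225,225:300],5); D=f(s[232:275,258:298],8)
o=np.zeros((600,800,3),np.uint8)
A=f(t[150:225,222:330],4);o[:A.shape[0],:A.shape[1]]=A
o[310:310+280,:320]=B
C=C[:, :]; C=f(s[142:222,225:300],4); o[:320,440:740]=C
D=f(s[234:274,260:296],6); o[340:580,440:656]=D
cv2.imwrite("pics/z.png",o)
```

```text
(no output)
```

View pics/z.png

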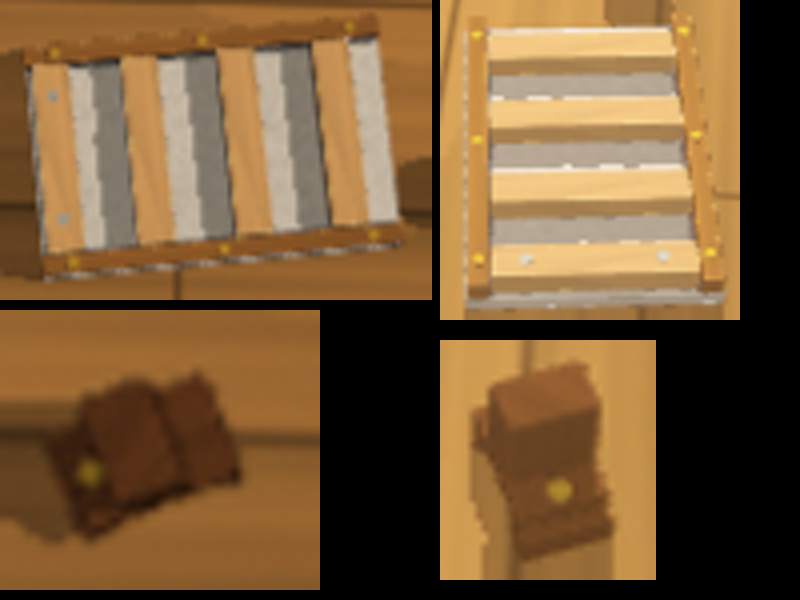

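Batten is the leftmost slat in the top view (two grey screws at about (235,174) and (238,205) px), at world +y. The block has its brass knob to the left and its handle top at about (186,201). I'll compute coarse poses.

```bash
cat > h.py <<'E'
from rig import robot,camera,camera_info
import cv2,numpy as np
from scipy.spatial.transform import Rotation as Ro
def cam(n):
    c=camera_info(n); R=cv2.Rodrigues(np.array(c["rvec"],float))[0]
    return np.array(c["camera_matrix"]),R,np.array(c["tvec"],float).ravel()
def cast(c,px,z):
    K,R,t=c; d=R.T@np.linalg.solve(K,[px[0],px[1],1.]); o=-R.T@t
    return o+d*(z-o[2])/d[2]
def proj(c,P):
    K,R,t=c; v=K@(R@np.asarray(P,float)+t); return v[:2]/v[2]
def st():
    o=robot.get_obs(); R=Ro.from_quat(o["tool_rot"]).as_matrix()
    return o,np.array(o["position"]),R
def to(P):  # tool shift in cm to reach world P
    o,p,R=st(); return (R.T@(np.array(P)-p)*100).round(2)
def yaw():  # heading of tool y axis, rad
    R=st()[2]; return np.arctan2(R[1,1],R[0,1])
E
python3 - <<'E'
from h import *
c=cam("top")
for n,px,z in[("handle",(186.25,201.25),.07),("knob",(181.25,205),.026),("bat s1",(235,174),.032),("bat s2",(237.75,204.75),.032),("hedge1",(188.7,194.4),.07),("hedge2",(193,206),.07),("R.rail s",(309.5,156.7),.028),("L.rail s top",(235.7,163.2),.028),("bl",(240.5,215.7),.028),("br",(315.5,208.7),.028)]:
    print(n,cast(c,px,z).round(4))
o,p,R=st();print(R.round(3),yaw())
print(to([.40,.2,.25]))
E
```

```text
handle [0.538  0.1964 0.07  ]
knob [0.5301 0.2182 0.026 ]
bat s1 [0.6326 0.0495 0.032 ]
bat s2 [0.5338 0.0386 0.032 ]
hedge1 [0.5593 0.1897 0.07  ]
hedge2 [0.5237 0.1752 0.07  ]
R.rail s [ 0.6954 -0.1912  0.028 ]
L.rail s top [0.6688 0.0482 0.028 ]
bl [0.4994 0.0292 0.028 ]
br [ 0.5262 -0.2098  0.028 ]
[[-0.001  0.406  0.914]
 [-0.002  0.914 -0.406]
 [-1.    -0.002 -0.   ]] 1.1530146238489607
[ -1.69 -27.93  28.46]
```

```bash
python3 -m inch '[[[0,-1.9,3.4,0,1],[0,-1.9,3.4,0,1],[0,-1.9,3.4,0,1],[0,-1.9,3.4,0,1],[0,-1.9,3.4,0,1],[0,-1.9,3.4,0,1],[0,-1.9,3.4,0,1],[0,-1.9,3.4,0,1]]]' >/dev/null
python3 -m inch '[[[0,-1.9,3.4,0,1],[0,-1.9,3.4,0,1],[0,0,0,-0.12,1],[0,0,0,-0.12,1],[0,0,0,-0.12,1],[0,0,0,-0.12,1],[0,0,0,-0.12,1],[0,0,0,-0.12,1]]]'
python3 - <<'E'
from h import *
print(yaw(),to([.538,.196,.23]))
im=camera("wrist"); c=cam("wrist"); print((-c[1].T@c[2]).round(3), proj(c,[.538,.196,.05]))
cv2.imwrite("pics/w1.png",im[:,:,::-1])
E
```

```text
time: 1.43
position: [0.4963, 0.2427, 0.2248]
tool_rot: [-0.119, 0.701, 0.117, 0.694]
ft_force: [0.2, -0.4, -0.9]
grip_width: 0.0873
1.9053554487205917 [-0.54 -5.78  2.4 ]
[0.43  0.219 0.376] [193.5822596  204.27764315]
```

View pics/w1.png

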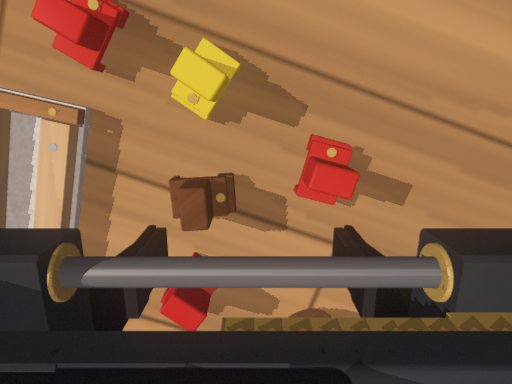

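Wrist view: the dark block is at (203,202) with its knob at (220,198) on the side away from the jig. I'll zoom in to tell foot from lip.

Run:
```python
import cv2,numpy as np
s=cv2.imread("pics/w1.png");a=cv2.resize(s[165:240,160:245],None,fx=8,fy=8,interpolation=cv2.INTER_CUBIC)
a=np.clip(a*1.8,0,255).astype(np.uint8)
cv2.imwrite("pics/w1z.png",a)
```

```text
(no output)
```

View pics/w1z.png

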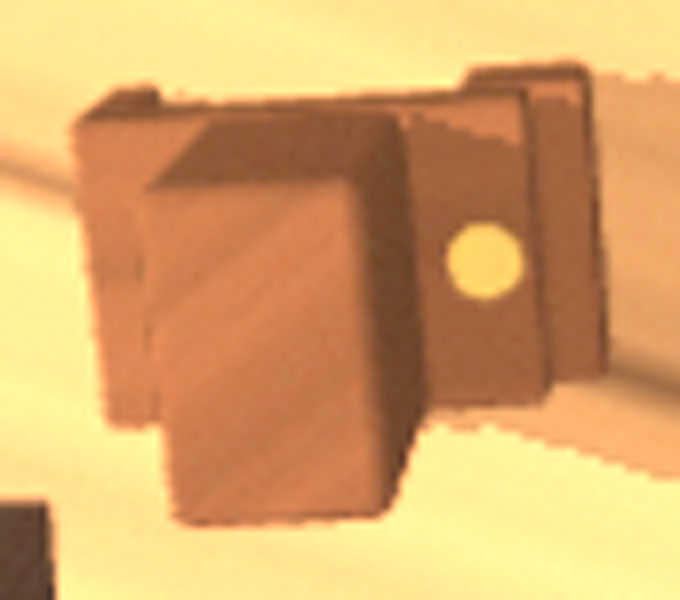

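Clear: the thick foot is on the knob side (+y, away from the jig in this view), sticking out past the bridge, so the setting is wide. The lip is on the left. Next I'll compute the grasp.

Run:
```python
from h import *
c=cam("wrist")
P=[cast(c,(160+u/8,165+v/8),.07) for u,v in[(150,188),(355,180),(385,515),(175,522)]]
P=np.array(P);print(P.round(4));m=P.mean(0);print("mean",m.round(4))
e=(P[1]-P[0]+P[2]-P[3]);print("block y heading",np.arctan2(e[1],e[0]),np.linalg.norm(P[1]-P[0]),np.linalg.norm(P[3]-P[0]))
e=(P[0]-P[3]+P[1]-P[2]);print("edge x heading",np.arctan2(e[1],e[0]))
print(yaw(),to([m[0],m[1],.15]))
# foot/lip top corners (z=16mm / bridge z=26) across
for n,px,z in[("lip out",(75,120),.026),("bridge r",(525,95),.026),("foot out top",(590,70),.016),("lip out b",(105,425),.026),("bridge r b",(550,400),.026),("foot out b",(608,378),.016)]:
    q=cast(c,(160+px[0]/8,165+px[1]/8),z);h=np.arctan2(*(P[1]-P[0]+P[2]-P[3])[[1,0]]);print(n,((q-m)[:2]@[np.cos(h),np.sin(h)]).round(4))
```

```text
[[0.5212 0.1796 0.07  ]
 [0.5122 0.2022 0.07  ]
 [0.551  0.2183 0.07  ]
 [0.5605 0.1944 0.07  ]]
mean [0.5362 0.1986 0.07  ]
block y heading 1.9487665066013518 0.024309622816124195 0.041953205085584755
edge x heading -2.7652025776977958
1.9095650219891676 [ 7.45 -5.47  2.39]
lip out -0.0315
bridge r 0.0292
foot out top 0.0375
lip out b -0.0315
bridge r b 0.0302
foot out b 0.0378
```

```bash
python3 -m inch '[[[0,-1.85,0.8,0,0.6],[0,-1.85,0.8,0,0.6],[0,-1.8,0.8,-0.038,0.6],[2.5,0,0,0,0.6],[2.5,0,0,0,0.6],[2.5,0,0,0,0.6],[0,0,0,0,0.6]]]'
python3 - <<'E'
from h import *
print(yaw(),to([.5362,.1986,.044]))
E
```

```text
time: 2.07
position: [0.5387, 0.1968, 0.1474]
tool_rot: [-0.128, 0.698, 0.126, 0.693]
ft_force: [0.1, -0.8, 0.9]
grip_width: 0.054
1.9324556239218627 [10.35  0.28 -0.09]
```

```bash
python3 -m inch '[[[2.5,0.28,-0.1,-0.016,0.6],[2.6,0,0,0,0.6],[2.6,0,0,0,0.6],[2.6,0,0,0,0.6],[0,0,0,0,0.6],[0,0,0,0,0],[0,0,0,0,0],[0,0,0,0,0]]]' 45
python3 -m inch '[[[0,0,0,0,0],[0,0,0,0,0]]]'
python3 - <<'E'
from h import *
print(yaw(),to([.5362,.1986,.044]))
E
```

```text
time: 2.73
position: [0.5409, 0.2005, 0.0478]
tool_rot: [-0.13, 0.695, 0.128, 0.695]
ft_force: [1.3, -0.3, 0.9]
grip_width: 0.0393
time: 2.9
position: [0.5429, 0.201, 0.0511]
tool_rot: [-0.13, 0.693, 0.128, 0.697]
ft_force: [-0.5, 0.6, -1.7]
grip_width: 0.028
1.9376177999339266 [ 0.71  0.02 -0.72]
```

```bash
python3 -m inch '[[[0,0,0,0,0],[-2,0,0,0,0],[-3,0,0,0,0],[-3,0,0,0,0],[-3,0,0,0,0],[-1,0,0,0,0],[0,0,0,0,0],[0,0,0,0,0]]]'
python3 - <<'E'
from h import *
o,p,R=st();print(R.round(4),yaw(),o["ft_force"],o["q"])
im=camera("wrist"); cv2.imwrite("pics/w2.png",im[:,:,::-1])
o,p,R=st();print(p,o["ft_force"])
E
```

```text
time: 3.57
position: [0.5412, 0.2011, 0.1792]
tool_rot: [-0.13, 0.693, 0.128, 0.698]
ft_force: [0.6, -0.1, -2.0]
grip_width: 0.0274
[[ 0.0081 -0.3578  0.9338]
 [-0.0016  0.9338  0.3578]
 [-1.     -0.0044  0.007 ]] 1.936663667185471 [ 0.63417619 -0.08125    -2.02934336] [ 0.16379731  0.52948347  1.61359118 -0.00344741  0.99079793 -1.77100351]
[0.5410767  0.2010944  0.17881327] [ 0.56866052 -1.11151183 -0.81011721]
```

View pics/w2.png

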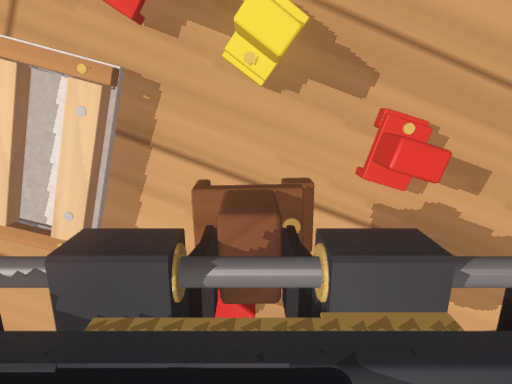

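The block is held with its handle between the jaws. The next script samples profiles along the row, using the first images from both cameras, to find the slats.

Run:
```python
from h import *
bo=np.array([.5832,.044]);th=.112
ex=np.array([np.cos(th),np.sin(th)]);ey=np.array([-ex[1],ex[0]])
for n in("top","side"):
    c=cam(n);im=cv2.imread(f"pics/{n}0.png").astype(np.float32)
    ys=np.arange(-.30,.03,.001);xs=np.linspace(-.06,.06,25)
    m=np.array([[proj(c,[*(bo+x*ex+y*ey),.032]) for x in xs] for y in ys],np.float32)
    v=cv2.remap(im,m[...,0],m[...,1],cv2.INTER_LINEAR)
    # orange-ness and brightness, for 3 x bands
    for lab,sl in(("lo",slice(0,8)),("mid",slice(8,17)),("hi",slice(17,25))):
        r=(v[:,sl,2]-v[:,sl,0]).mean(1); b=v[:,sl,2].mean(1)
        w=r>50
        print(n,lab,"orange:",[(int(1000*ys[i]),"+" if w[i] else "-") for i in range(1,len(ys)) if w[i]!=w[i-1]])
        if n=="side":
            w=(r>50)&(b>190);print("   bright:",[(int(1000*ys[i]),"+" if w[i] else "-") for i in range(1,len(ys)) if w[i]!=w[i-1]])
```

```text
top lo orange: [(-263, '-'), (-242, '+'), (-209, '-'), (-165, '+'), (-132, '-'), (-86, '+'), (-54, '-'), (-14, '+'), (17, '-'), (22, '+')]
top mid orange: [(-262, '-'), (-242, '+'), (-209, '-'), (-165, '+'), (-132, '-'), (-86, '+'), (-54, '-'), (-14, '+'), (17, '-'), (22, '+')]
top hi orange: [(-262, '-'), (-242, '+'), (-209, '-'), (-164, '+'), (-132, '-'), (-86, '+'), (-54, '-'), (-14, '+'), (17, '-'), (22, '+')]
side lo orange: [(-244, '-'), (-242, '+'), (-190, '-'), (-166, '+'), (-115, '-'), (-87, '+'), (-38, '-'), (-15, '+')]
   bright: [(-247, '+'), (-244, '-'), (-242, '+'), (-210, '-'), (-166, '+'), (-133, '-'), (-87, '+'), (-54, '-'), (-15, '+'), (16, '-')]
side mid orange: [(-245, '-'), (-243, '+'), (-190, '-'), (-166, '+'), (-114, '-'), (-86, '+'), (-38, '-'), (-14, '+')]
   bright: [(-245, '-'), (-243, '+'), (-210, '-'), (-166, '+'), (-133, '-'), (-86, '+'), (-55, '-'), (-14, '+'), (17, '-')]
side hi orange: [(-190, '-'), (-165, '+'), (-115, '-'), (-87, '+'), (-37, '-'), (-15, '+')]
   bright: [(-210, '-'), (-165, '+'), (-133, '-'), (-87, '+'), (-56, '-'), (-15, '+'), (16, '-')]
```

Both cameras agree, in batten coordinates along the row:

| Piece | Span (mm) |
|---|---|
| Batten face | -14.5 |
| Slat 1 | -55 to -86 |
| Slat 2 | -133 to -165.5 |
| Slat 3 | -210 to -242.5 |

Next I turn to the jig yaw.

```bash
cat >> h.py <<'E'
bo=np.array([.5832,.044]);th=.112
ex=np.array([np.cos(th),np.sin(th)]);ey=np.array([-ex[1],ex[0]])
def tgt(Y,z): return [*(bo+.007*ex+Y*ey),z]
def rep(Y=None,z=None):
    o,p,R=st();d=p[:2]-bo
    print("t%.2f x%.2f Y%.2f z%.2f mm | yawerr %.4f tilt %s | Fx %.1f Fy %.1f Fz %.1f"%(o["time"],d@ex*1e3,d@ey*1e3,p[2]*1e3,yaw()-th-np.pi/2,R[:2,0].round(4),o["ft_force"][:2]@ex,o["ft_force"][:2]@ey,o["ft_force"][2]), "go",None if Y is None else to(tgt(Y,z)), "w",o["grip_width"].round(4))
if __name__=="__main__":
    import sys; rep(*map(float,sys.argv[1:]))
E
python3 -m inch '[[[0,0,0,0.12,0],[0,0,0,0.12,0],[0,0,0,0.014,0],[0,0,0,0,0]]]'; python3 h.py -.0695 .16
```

```text
time: 3.95
position: [0.5377, 0.2004, 0.174]
tool_rot: [-0.038, 0.707, 0.035, 0.705]
ft_force: [-0.1, -0.1, -1.3]
grip_width: 0.0275Traceback (most recent call last):
  File "h.py", line 26, in <module>
    import sys; rep(*map(float,sys.argv[1:]))
                ~~~^^^^^^^^^^^^^^^^^^^^^^^^^^
  File "h.py", line 24, in rep
    print("t%.2f x%.2f Y%.2f z%.2f mm | yawerr %.4f tilt %s | Fx %.1f Fy %.1f Fz %.1f"%(o["time"],d@ex*1e3,d@ey*1e3,p[2]*1e3,yaw()-th-np.pi/2,R[:2,0].round(4),o["ft_force"][:2]@ex,o["ft_force"][:2]@ey,o["ft_force"][2]), "go",None if Y is None else to(tgt(Y,z)), "w",o["grip_width"].round(4))
                                                                                                                                                                                                                                                                          ^^^^^^^^^^^^^^^^^^^^^
AttributeError: 'float' object has no attribute 'round'
```

```bash
sed -i 's/o\["grip_width"\].round(4)/round(o["grip_width"],4)/' h.py; python3 h.py -.0695 .16
```

```text
t3.95 x-27.75 Y160.48 z173.96 mm | yawerr -0.0090 tilt [-0.002  -0.0033] | Fx -0.1 Fy -0.0 Fz -1.3 go [  1.46 -22.96   3.68] w 0.0275
```

```bash
python3 -m inch '[[[0.2,-2.9,0.46,-0.009,0],[0.2,-2.9,0.46,0,0],[0.2,-2.9,0.46,0,0],[0.2,-2.9,0.46,0,0],[0.2,-2.9,0.46,0,0],[0.2,-2.9,0.46,0,0],[0.2,-2.9,0.46,0,0],[0.2,-2.0,0.46,0,0]]]'>/dev/null; python3 h.py -.0695 .16;  python3 -m inch '[[[0,0,0,0,0],[0,0,0,0,0]]]' >/dev/null; python3 h.py -.0695 .12
```

```text
t4.62 x7.19 Y-64.64 z148.53 mm | yawerr 0.0340 tilt [-0.0183 -0.0006] | Fx 0.3 Fy 0.5 Fz -1.0 go [-1.15 -0.48 -0.06] w 0.0279
t4.78 x7.53 Y-69.93 z145.98 mm | yawerr 0.0325 tilt [-0.02   -0.0013] | Fx -1.0 Fy 0.7 Fz -1.6 go [ 2.6   0.04 -0.  ] w 0.028
```

```bash
python3 -m inch '[[[1.2,0,0,0.033,0],[1.2,0,0,0,0],[1,0,0,0,0],[0.8,0,0,0,0],[0,0,0,0,0],[0,0,0,0,0]]]' >/dev/null; python3 h.py -.0695 .07
```

```text
t5.28 x4.16 Y-64.99 z99.68 mm | yawerr 0.0076 tilt [-0.0261  0.0015] | Fx 0.6 Fy -0.3 Fz -1.7 go [ 2.96 -0.47  0.36] w 0.0278
```

```bash
python3 -m inch '[[[0.5,-0.45,0.35,0.008,0],[0.5,0,0,0,0],[0,0,0,0,0]]]' >/dev/null; python3 h.py -.0695 .07;python3 -m inch '[[[0,0,0,0,0],[0,0,0,0,0]]]' >/dev/null; python3 h.py -.0695 .07
```

```text
t5.53 x8.24 Y-68.69 z89.55 mm | yawerr 0.0012 tilt [-0.0249  0.0012] | Fx -0.3 Fy 0.4 Fz -1.9 go [ 1.96 -0.09 -0.08] w 0.0279
t5.70 x8.75 Y-69.01 z89.71 mm | yawerr 0.0011 tilt [-0.024   0.0011] | Fx -0.2 Fy -0.7 Fz -1.5 go [ 1.97 -0.06 -0.13] w 0.0275
```

```bash
python3 -m inch '[[[0.5,-0.06,0,0,0],[0.5,0,0,0,0],[0,0,0,0,0]]]' >/dev/null; python3 h.py -.0695 .07;python3 -m inch '[[[0.5,0,0,0,0],[0.4,0,0,0,0],[0,0,0,0,0],[0,0,0,0,0]]]' >/dev/null; python3 h.py -.0695 .07
python3 - <<'E'
from h import *
a=camera("wrist");b=camera("side")
o=np.zeros((600,800,3),np.uint8)
o[:300,:400]=cv2.resize(a,(400,300)); k=cv2.resize(b[130:230,215:305],None,fx=5.5,fy=5.5,interpolation=cv2.INTER_CUBIC)
o[:550,300:300+495]=k[:550]
cv2.imwrite("pics/s1.png",o[:,:,::-1])
E
```

```text
t5.95 x9.23 Y-70.04 z79.89 mm | yawerr 0.0010 tilt [-0.0217  0.0005] | Fx -0.1 Fy -0.1 Fz -2.3 go [ 0.99  0.05 -0.2 ] w 0.0278
t6.28 x8.70 Y-70.00 z69.40 mm | yawerr 0.0007 tilt [-0.0225  0.0008] | Fx 0.0 Fy -0.2 Fz -2.8 go [-0.06  0.05 -0.17] w 0.0279
```

View pics/s1.png

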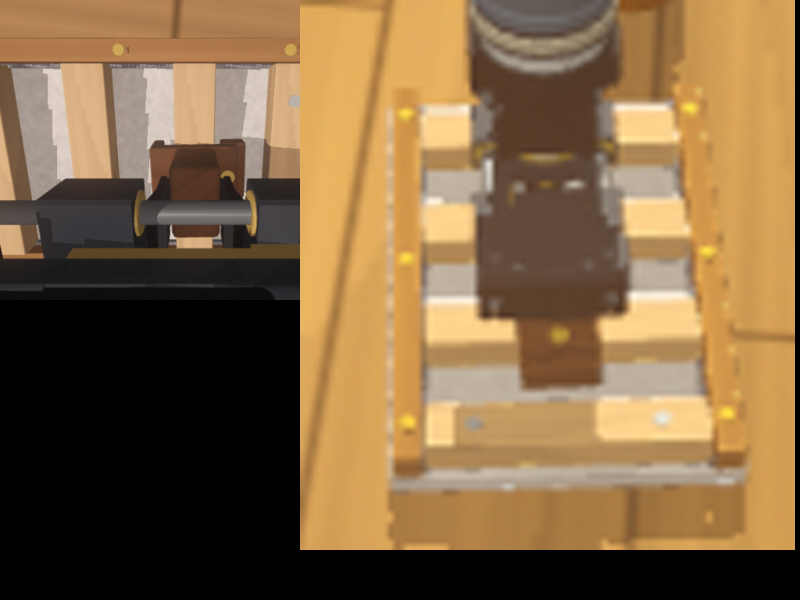

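The foot hangs in the gap between batten and slat 1 (side crop (560,365)), and the block straddles slat 1. I'll draw slowly now.

```bash
python3 -m inch '[[[0,0.25,0,0,0],[0,0.25,0,0,0],[0,0.1,0,0,0]]]' >/dev/null; python3 h.py; for i in 1 2 3 4; do python3 -m inch '[[[0,0.15,0,0,0],[0,0.15,0,0,0]]]' >/dev/null; python3 h.py;done
```

```text
t6.63 x9.08 Y-63.86 z69.99 mm | yawerr 0.0002 tilt [-0.0215  0.0005] | Fx -0.4 Fy -0.2 Fz -2.2 go None w 0.0278
t6.80 x9.26 Y-61.43 z70.16 mm | yawerr 0.0016 tilt [-0.0207 -0.0017] | Fx -1.2 Fy -4.8 Fz -5.5 go None w 0.0273
t6.97 x9.23 Y-60.57 z70.04 mm | yawerr 0.0033 tilt [-0.0203 -0.0061] | Fx -1.1 Fy -5.7 Fz -3.7 go None w 0.0279
t7.13 x9.23 Y-59.91 z69.94 mm | yawerr 0.0043 tilt [-0.0199 -0.0102] | Fx -0.6 Fy -5.0 Fz -3.0 go None w 0.0276
t7.30 x9.22 Y-59.40 z69.85 mm | yawerr 0.0050 tilt [-0.0195 -0.0143] | Fx -0.2 Fy -5.6 Fz -2.3 go None w 0.0275
```

```bash
for i in 1 2; do python3 -m inch '[[[0,0.3,0,0,0]]]' >/dev/null; python3 h.py;done; for i in 1 2 3; do python3 -m inch '[[[0,0.2,0,0,0]]]' >/dev/null; python3 h.py;done
```

```text
t7.38 x9.20 Y-57.85 z69.79 mm | yawerr 0.0052 tilt [-0.0193 -0.0165] | Fx -0.8 Fy -6.3 Fz -2.8 go None w 0.0278
t7.47 x9.23 Y-56.15 z69.75 mm | yawerr 0.0055 tilt [-0.0191 -0.0186] | Fx -0.2 Fy -5.0 Fz -4.2 go None w 0.0278
t7.55 x9.16 Y-55.20 z69.70 mm | yawerr 0.0057 tilt [-0.019  -0.0204] | Fx -0.2 Fy -5.1 Fz -2.8 go None w 0.0276
t7.63 x9.17 Y-54.21 z69.65 mm | yawerr 0.0060 tilt [-0.0188 -0.0221] | Fx -0.5 Fy -5.4 Fz -3.0 go None w 0.0278
t7.72 x9.15 Y-53.20 z69.62 mm | yawerr 0.0063 tilt [-0.0187 -0.0238] | Fx -1.4 Fy -5.0 Fz -3.0 go None w 0.0279
```

```bash
for i in 1 2 3 4 5; do python3 -m inch '[[[0,0.17,0,0,0]]]' >/dev/null; python3 h.py;done
```

```text
t7.80 x9.17 Y-52.43 z69.59 mm | yawerr 0.0066 tilt [-0.0185 -0.0254] | Fx 0.1 Fy -6.3 Fz -2.8 go None w 0.0279
t7.88 x9.17 Y-51.72 z69.54 mm | yawerr 0.0069 tilt [-0.0184 -0.027 ] | Fx -0.7 Fy -5.1 Fz -2.4 go None w 0.0274
t7.97 x9.15 Y-50.98 z69.52 mm | yawerr 0.0071 tilt [-0.0183 -0.0286] | Fx -0.5 Fy -4.3 Fz -2.8 go None w 0.0275
t8.05 x9.19 Y-50.27 z69.49 mm | yawerr 0.0074 tilt [-0.0181 -0.0302] | Fx -0.6 Fy -5.7 Fz -3.7 go None w 0.0276
t8.13 x9.20 Y-50.03 z69.48 mm | yawerr 0.0082 tilt [-0.0179 -0.0328] | Fx -0.7 Fy -8.1 Fz -2.3 go None w 0.0277
```

Foot contact is at Y≈-50.1 (force stepped from 5 to 8 N). Now I hold it.

```bash
for i in 1 2 3; do python3 -m inch '[[[0,0.19,0,0,0],[0,0.19,0,0,0]]]' >/dev/null; python3 h.py;done
```

```text
t8.30 x9.29 Y-49.82 z69.72 mm | yawerr 0.0099 tilt [-0.0172 -0.0388] | Fx -1.4 Fy -7.5 Fz -2.7 go None w 0.0276
t8.47 x9.32 Y-49.60 z69.93 mm | yawerr 0.0112 tilt [-0.0167 -0.0446] | Fx -1.5 Fy -8.0 Fz -3.0 go None w 0.0277
t8.63 x9.40 Y-49.38 z70.14 mm | yawerr 0.0126 tilt [-0.0161 -0.0503] | Fx -1.8 Fy -6.9 Fz -2.0 go None w 0.0277
```

```bash
for i in 1 2 3; do python3 -m inch '[[[0,0.27,0,0,0]]]' >/dev/null; python3 h.py;done;  python3 -m inch '[[[0,0,0,0,0],[0,-0.1,0,0,0]]]' >/dev/null; python3 h.py
```

```text
t8.72 x9.43 Y-49.09 z70.24 mm | yawerr 0.0138 tilt [-0.0157 -0.0543] | Fx -2.0 Fy -10.6 Fz -1.8 go None w 0.0279
t8.80 x9.47 Y-48.95 z70.43 mm | yawerr 0.0151 tilt [-0.0153 -0.0586] | Fx -1.7 Fy -10.0 Fz -1.9 go None w 0.0278
t8.88 x9.52 Y-48.82 z70.59 mm | yawerr 0.0163 tilt [-0.0149 -0.0627] | Fx -1.4 Fy -9.4 Fz -2.0 go None w 0.0278
t9.05 x9.50 Y-50.00 z70.92 mm | yawerr 0.0149 tilt [-0.0149 -0.0621] | Fx -1.0 Fy -0.5 Fz -2.1 go None w 0.0276
```

Released (Fy≈0). I'll back off 3 mm and lift straight up, compensating for the tilt.

```bash
python3 -m inch '[[[0,-0.2,0,0.005,0],[0,-0.1,0,0,0],[0,0,0,0.01,0]]]' >/dev/null; python3 h.py;python3 -m inch '[[[-0.6,-0.04,0,0,0],[-0.8,-0.05,0,0,0],[-1,-0.06,0,0,0],[-1,-0.06,0,0,0],[0,0,0,0,0]]]' >/dev/null; python3 h.py -.148 .11
```

```text
t9.30 x9.60 Y-51.66 z71.26 mm | yawerr -0.0019 tilt [-0.0149 -0.0595] | Fx -0.1 Fy -0.6 Fz -1.5 go None w 0.0273
t9.72 x10.34 Y-50.54 z108.70 mm | yawerr -0.0021 tilt [-0.0155 -0.0581] | Fx 0.2 Fy 0.1 Fz -2.1 go [ 0.42 -9.74 -0.3 ] w 0.0277
```

Tilt has built up (0.06 rad). Before slat 2, I'll level the tool by pressing the block flat on the clear bench beyond the batten.

```bash
python3 -m inch '[[[0,2,0,0,0],[0,2,0,0,0],[0,2,0,0,0],[0,2,0,0,0],[0,2,0,0,0],[0,2,0,0,0],[0,1,0,0,0],[0,0,0,0,0]]]' 60 >/dev/null; python3 h.py .078 .055; python3 -m inch '[[[1.5,0.1,0,0,0],[1.5,0.1,0,0,0],[1.5,0.1,0,0,0],[0.5,0,0,0,0],[0,0,0,0,0]]]' >/dev/null; python3 h.py .078 .051
```

```text
t10.38 x14.54 Y82.33 z107.48 mm | yawerr -0.0066 tilt [-0.0032 -0.0591] | Fx -0.5 Fy -1.0 Fz -1.2 go [ 5.27 -0.13 -0.7 ] w 0.0274
t10.80 x16.83 Y79.65 z58.68 mm | yawerr -0.0048 tilt [ 0.0036 -0.0611] | Fx 0.7 Fy -0.3 Fz -2.2 go [ 0.78 -0.12 -0.98] w 0.0278
```

```bash
python3 -m inch '[[[0.5,0,0,0,0],[0.4,0,0,0,0],[0.4,0,0,0,0]]]' >/dev/null; python3 h.py; python3 -m inch '[[[0.5,0,0,0,0],[0.5,0,0,0,0],[0.5,0,0,0,0],[0.5,0,0,0,0]]]' >/dev/null; python3 h.py
```

```text
t11.05 x18.05 Y77.17 z51.43 mm | yawerr -0.0068 tilt [ 0.0053 -0.0611] | Fx -8.1 Fy 1.6 Fz 32.9 go None w 0.0278
t11.38 x17.76 Y77.18 z51.52 mm | yawerr -0.0083 tilt [ 0.0073 -0.0582] | Fx -7.5 Fy 2.2 Fz 23.9 go None w 0.0278
```

```bash
python3 -m inch '[[[-0.4,0,0,0,0],[0,-1.2,-0.2,0,0],[0,-0.7,0,0,0],[0,0,0,-0.006,0]]]' >/dev/null; python3 h.py;for i in 1 2 3; do python3 -m inch '[[[0,-0.35,0,0,0],[0,-0.35,0,0,0]]]' >/dev/null; python3 h.py; done
```

```text
t11.72 x17.74 Y56.08 z61.97 mm | yawerr -0.0015 tilt [ 0.0157 -0.0586] | Fx -0.0 Fy -0.5 Fz -1.5 go None w 0.0279
t11.88 x17.94 Y50.25 z61.95 mm | yawerr -0.0076 tilt [ 0.0153 -0.0525] | Fx 1.4 Fy 18.2 Fz 7.5 go None w 0.0276
t12.05 x18.04 Y49.70 z62.37 mm | yawerr -0.0170 tilt [ 0.0143 -0.0385] | Fx 0.1 Fy 11.8 Fz 3.0 go None w 0.0274
t12.22 x18.01 Y49.16 z62.55 mm | yawerr -0.0224 tilt [ 0.0135 -0.0263] | Fx 1.0 Fy 11.4 Fz 3.4 go None w 0.0277
```

Works: tilt is recovering at 0.006 rad per row. I'll continue to a slight opposite pre-tilt.

```bash
python3 -m inch '[[[0,-0.35,0,0,0],[0,-0.35,0,0,0],[0,-0.35,0,0,0],[0,-0.35,0,0,0],[0,-0.35,0,0,0],[0,-0.35,0,0,0],[0,-0.35,0,0,0],[0,-0.35,0,0,0]]]' >/dev/null; python3 h.py;python3 -m inch '[[[0,0,0,0,0],[0,0.4,0,-0.03,0],[-1.5,0,0,0,0],[-2,0,0,0,0],[-2,0,0,0,0],[0,0,0,0,0]]]' >/dev/null; python3 h.py -.148 .11
```

```text
t12.88 x18.34 Y47.54 z63.84 mm | yawerr -0.0374 tilt [0.0118 0.0202] | Fx 0.4 Fy 10.5 Fz 4.6 go None w 0.0277
t13.38 x15.73 Y50.14 z115.43 mm | yawerr 0.0007 tilt [0.0023 0.019 ] | Fx 0.2 Fy -0.2 Fz -1.5 go [  0.17 -19.82  -0.89] w 0.0275
```

```bash
python3 -m inch '[[[0,-2.4,-0.1,0,0],[0,-2.4,-0.1,0,0],[0,-2.4,-0.1,0,0],[0,-2.4,-0.1,0,0],[0,-2.4,-0.1,0,0],[0,-2.4,-0.1,0,0],[0,-2.4,-0.1,0,0],[0,-1.5,-0.1,0,0]]]' >/dev/null; python3 -m inch '[[[0,0,0,0,0],[0,0,0,0,0]]]' >/dev/null; python3 h.py -.149 .1
```

```text
t14.22 x4.10 Y-142.03 z99.17 mm | yawerr 0.0105 tilt [-0.009   0.0186] | Fx 0.0 Fy 0.9 Fz -1.9 go [-0.1  -0.7   0.28] w 0.028
```

```bash
python3 -m inch '[[[0,-0.68,0.3,0.01,0],[0,0,0,0,0],[0.6,0,0,0,0],[0,0,0,0,0]]]' >/dev/null; python3 h.py -.149 .07
python3 - <<'E'
from h import *
b=camera("side")
bo0=bo
c=cam("side");im=b[:,:,::-1].astype(np.float32)
ys=np.arange(-.26,.03,.0005)
for xs in(np.linspace(-.068,-.055,6),np.linspace(.05,.068,6)):
    m=np.array([[proj(c,[*(bo+x*ex+y*ey),.032]) for x in xs] for y in ys],np.float32)
    v=cv2.remap(im,m[...,0],m[...,1],cv2.INTER_LINEAR).mean(1)
    w=((v[:,2]-v[:,0])>50)&(v[:,2]>190);print([(round(1000*ys[i],1),"+" if w[i] else "-") for i in range(1,len(ys)) if w[i]!=w[i-1]])
E
```

```text
t14.55 x6.36 Y-146.14 z90.29 mm | yawerr 0.0022 tilt [-0.0128  0.0205] | Fx -0.9 Fy -0.2 Fz -1.6 go [ 2.02 -0.33  0.08] w 0.0277
[(np.float64(-248.0), '+'), (np.float64(-244.5), '-'), (np.float64(-243.5), '+'), (np.float64(-210.5), '-'), (np.float64(-167.0), '+'), (np.float64(-133.5), '-'), (np.float64(-77.0), '+'), (np.float64(-45.0), '-'), (np.float64(-16.5), '+'), (np.float64(16.5), '-')]
[(np.float64(-210.0), '-'), (np.float64(-167.0), '+'), (np.float64(-133.0), '-'), (np.float64(-77.0), '+'), (np.float64(-46.5), '-'), (np.float64(-16.5), '+'), (np.float64(16.0), '-')]
```

Slat 1 now spans about -46 to -76.5 (gap ~31 mm). I descend over slat 2.

```bash
python3 -m inch '[[[0.3,-0.33,0.05,0,0],[0.4,0,0,0,0],[0,0,0,0,0]]]' >/dev/null; python3 h.py -.149 .07;python3 -m inch '[[[0.6,0.0,0,0,0],[0.5,0,0,0,0],[0,0,0,0,0],[0,0,0,0,0]]]' >/dev/null; python3 h.py -.149 .07
```

```text
t14.85 x7.36 Y-147.57 z83.27 mm | yawerr 0.0052 tilt [-0.0121  0.0205] | Fx 0.6 Fy 0.4 Fz -1.7 go [ 1.32 -0.17 -0.02] w 0.0276
t15.18 x7.19 Y-146.82 z70.87 mm | yawerr 0.0057 tilt [-0.0124  0.0207] | Fx -1.0 Fy -0.5 Fz -2.1 go [ 0.08 -0.22 -0.02] w 0.0275
```

```bash
python3 -m inch '[[[0,0.3,0,0.005,0],[0,0.3,0,0,0]]]' >/dev/null; python3 h.py; for i in 1 2 3; do python3 -m inch '[[[0,0.4,0,0,0],[0,0.4,0,0,0]]]' >/dev/null; python3 h.py; done
```

```text
t15.35 x7.24 Y-141.38 z70.79 mm | yawerr -0.0004 tilt [-0.0122  0.0199] | Fx -0.4 Fy -3.9 Fz -3.9 go None w 0.0273
t15.52 x7.29 Y-136.10 z70.89 mm | yawerr 0.0012 tilt [-0.0111  0.0139] | Fx -1.3 Fy -4.5 Fz -5.1 go None w 0.0276
t15.68 x7.32 Y-130.91 z70.98 mm | yawerr 0.0027 tilt [-0.0098  0.0076] | Fx -1.0 Fy -5.2 Fz -3.7 go None w 0.0273
t15.85 x7.30 Y-125.70 z70.97 mm | yawerr 0.0042 tilt [-0.0087  0.0016] | Fx -1.3 Fy -5.5 Fz -4.1 go None w 0.0275
```

```bash
python3 -m inch '[[[0,0.4,0,0,0],[0,0.4,0,0,0],[0,0.4,0,0,0]]]' >/dev/null; python3 h.py; for i in 1 2; do python3 -m inch '[[[0,0.25,0,0,0]]]' >/dev/null; python3 h.py; done;for i in 1 2 ; do python3 -m inch '[[[0,0.18,0,0,0]]]' >/dev/null; python3 h.py; done
```

```text
t16.10 x7.24 Y-117.73 z70.82 mm | yawerr 0.0061 tilt [-0.0072 -0.007 ] | Fx -0.9 Fy -6.0 Fz -4.5 go None w 0.0278
t16.18 x7.21 Y-116.22 z70.76 mm | yawerr 0.0069 tilt [-0.0068 -0.0093] | Fx -0.5 Fy -5.1 Fz -3.8 go None w 0.0277
t16.27 x7.21 Y-114.73 z70.68 mm | yawerr 0.0074 tilt [-0.0064 -0.0115] | Fx -1.2 Fy -5.4 Fz -5.1 go None w 0.0277
t16.35 x7.17 Y-113.75 z70.66 mm | yawerr 0.0079 tilt [-0.0061 -0.0133] | Fx 0.1 Fy -4.1 Fz -3.8 go None w 0.0278
t16.43 x7.14 Y-112.79 z70.62 mm | yawerr 0.0082 tilt [-0.0059 -0.0149] | Fx -1.6 Fy -4.9 Fz -2.9 go None w 0.0275
```

```bash
for i in 1 2 3; do python3 -m inch '[[[0,0.15,0,0,0]]]' >/dev/null; python3 h.py; done
```

```text
t16.52 x7.18 Y-112.51 z70.68 mm | yawerr 0.0090 tilt [-0.0054 -0.0175] | Fx -1.5 Fy -7.3 Fz -3.4 go None w 0.0275
t16.60 x7.22 Y-112.41 z70.80 mm | yawerr 0.0099 tilt [-0.0049 -0.0202] | Fx -0.6 Fy -7.4 Fz -4.1 go None w 0.0273
t16.68 x7.25 Y-112.31 z70.91 mm | yawerr 0.0106 tilt [-0.0044 -0.0228] | Fx -0.9 Fy -6.3 Fz -4.3 go None w 0.0275
```

Foot met slat 1 at about -112.5 (force 5 to 7 N). Holding at about 8 N total.

```bash
for i in 1 2 3 4 5 6; do python3 -m inch '[[[0,0.19,0,0,0]]]' >/dev/null; python3 h.py; done
```

```text
t16.77 x7.30 Y-112.12 z71.02 mm | yawerr 0.0115 tilt [-0.0038 -0.0259] | Fx -1.4 Fy -9.2 Fz -4.1 go None w 0.0273
t16.85 x7.31 Y-112.00 z71.16 mm | yawerr 0.0124 tilt [-0.0033 -0.0291] | Fx -1.2 Fy -6.5 Fz -4.3 go None w 0.0276
t16.93 x7.34 Y-111.91 z71.26 mm | yawerr 0.0132 tilt [-0.0027 -0.0322] | Fx -0.5 Fy -7.7 Fz -4.1 go None w 0.0279
t17.02 x7.33 Y-111.75 z71.37 mm | yawerr 0.0141 tilt [-0.0023 -0.0353] | Fx -1.4 Fy -6.2 Fz -3.4 go None w 0.0277
t17.10 x7.36 Y-111.63 z71.49 mm | yawerr 0.0149 tilt [-0.0017 -0.0384] | Fx -1.8 Fy -8.0 Fz -4.0 go None w 0.0273
t17.18 x7.39 Y-111.52 z71.59 mm | yawerr 0.0157 tilt [-0.0011 -0.0415] | Fx -1.4 Fy -7.1 Fz -3.3 go None w 0.0277
```

```bash
cat > hold.py <<'E'
from h import *
for i in range(6):
    camera("side");o,p,R=st();print(round(o["time"],2),"Fy %.1f"%(o["ft_force"][:2]@ey),"Y %.2f"%((p[:2]-bo)@ey*1e3),"tilt %.4f"%R[1,0])
E
python3 -m inch '[[[0,0.19,0,0,0]]]' >/dev/null; python3 h.py;python3 hold.py
```

```text
t17.27 x7.43 Y-111.43 z71.74 mm | yawerr 0.0164 tilt [-0.0005 -0.0446] | Fx -1.5 Fy -7.2 Fz -4.3 go None w 0.0275
17.32 Fy -8.0 Y -111.37 tilt -0.0449
17.37 Fy -7.2 Y -111.38 tilt -0.0447
17.42 Fy -6.9 Y -111.39 tilt -0.0446
17.47 Fy -7.8 Y -111.42 tilt -0.0445
17.52 Fy -6.8 Y -111.40 tilt -0.0445
17.57 Fy -8.2 Y -111.39 tilt -0.0445
```

The hold is steady at about 7.5 N. I'm unsure whether the force dipped between rows in the step 1 hold, so I'll repeat steps 1 and 2 with the same steady hold; the slats are already in place. Release, lift, and level on the way.

```bash
python3 -m inch '[[[0,0,0,0,0],[0,-0.25,0,0,0],[0,-0.15,0,0.015,0]]]' >/dev/null; python3 h.py;python3 -m inch '[[[-0.6,-0.05,0,0,0],[-0.8,-0.06,0,0,0],[-1.2,-0.07,0,0,0],[-1.2,-0.07,0,0,0],[-0.8,0,0,0,0],[0,0,0,0,0]]]' >/dev/null; python3 h.py .06 .10
```

```text
t17.82 x7.44 Y-114.50 z72.41 mm | yawerr -0.0005 tilt [-0.0007 -0.0424] | Fx 0.4 Fy 0.5 Fz -1.3 go None w 0.0274
t18.32 x7.79 Y-112.44 z123.11 mm | yawerr -0.0015 tilt [-0.0008 -0.0389] | Fx 0.5 Fy 0.4 Fz -1.9 go [ 1.65 17.32 -0.1 ] w 0.0275
```

```bash
python3 -m inch '[[[0,1.5,0,0,0],[0,1.5,0,0,0],[0,1.5,0,0,0],[0,1.2,0,0,0],[0,0,0,0,0],[0,0,0,0,0]]]' >/dev/null; python3 h.py -.0535 .085
```

```text
t18.82 x7.18 Y-49.12 z121.12 mm | yawerr -0.0022 tilt [-0.0006 -0.0374] | Fx 0.1 Fy -0.5 Fz -1.7 go [ 3.63 -0.3  -0.  ] w 0.0274
```

```bash
python3 h.py -.0535 .085;python3 -m inch '[[[1.2,0,0,0,0],[1.2,0,0,0,0],[1.2,0,0,0,0],[0,0,0,0,0]]]' >/dev/null; python3 h.py -.0535 .071
```

```text
t18.82 x7.18 Y-49.12 z121.12 mm | yawerr -0.0022 tilt [-0.0006 -0.0374] | Fx 0.1 Fy -0.5 Fz -1.7 go [ 3.63 -0.3  -0.  ] w 0.0274
t19.15 x7.42 Y-51.30 z82.15 mm | yawerr -0.0018 tilt [ 0.0008 -0.0383] | Fx -0.6 Fy 0.3 Fz -1.8 go [ 1.12 -0.18 -0.04] w 0.0273
```

```bash
python3 -m inch '[[[0,-0.25,0,0,0],[0.6,0,0,0,0],[0.55,0.02,0,0,0],[0,0,0,0,0]]]' >/dev/null; python3 h.py; python3 -m inch '[[[0,0.12,0,0,0],[0,0.12,0,0,0]]]' >/dev/null; python3 h.py;python3 -m inch '[[[0,0.15,0,0,0]]]' >/dev/null; python3 h.py;python3 -m inch '[[[0,0.15,0,0,0]]]' >/dev/null; python3 h.py
```

```text
t19.48 x7.31 Y-56.26 z68.60 mm | yawerr -0.0042 tilt [-0.0002 -0.0385] | Fx -0.7 Fy 0.3 Fz -2.1 go None w 0.0278
t19.65 x7.51 Y-54.37 z68.42 mm | yawerr -0.0050 tilt [ 0.0001 -0.0386] | Fx 0.0 Fy 0.2 Fz -0.5 go None w 0.0274
t19.73 x7.75 Y-52.89 z68.65 mm | yawerr -0.0053 tilt [ 0.0007 -0.0387] | Fx 0.1 Fy -0.2 Fz -2.4 go None w 0.0277
t19.82 x7.96 Y-51.22 z68.89 mm | yawerr -0.0052 tilt [ 0.0013 -0.0388] | Fx -0.0 Fy 0.4 Fz -2.0 go None w 0.0273
```

```bash
for i in 1 2; do python3 -m inch '[[[0,0.15,0,0,0]]]' >/dev/null; python3 h.py; done; python3 -m inch '[[[0,0.27,0,0,0]]]' >/dev/null; python3 hold.py
```

```text
t19.90 x8.16 Y-49.86 z69.17 mm | yawerr -0.0045 tilt [ 0.002  -0.0397] | Fx -0.9 Fy -5.5 Fz -3.1 go None w 0.0273
t19.98 x8.20 Y-49.66 z69.31 mm | yawerr -0.0025 tilt [ 0.0024 -0.0429] | Fx -1.5 Fy -8.8 Fz -4.1 go None w 0.0276
20.12 Fy -8.9 Y -49.43 tilt -0.0482
20.17 Fy -8.3 Y -49.46 tilt -0.0477
20.22 Fy -9.3 Y -49.47 tilt -0.0474
20.27 Fy -8.1 Y -49.46 tilt -0.0473
20.32 Fy -8.2 Y -49.48 tilt -0.0472
20.37 Fy -7.9 Y -49.47 tilt -0.0472
```

Step 1 is held steadily. On to slat 2 again.

```bash
python3 -m inch '[[[0,0,0,0,0],[0,-0.25,0,0,0],[0,-0.15,0,0,0]]]' >/dev/null; python3 h.py;python3 -m inch '[[[-0.6,-0.06,0,0,0],[-0.8,-0.07,0,0,0],[-1.2,-0.08,0,0,0],[-1.2,-0.08,0,0,0],[0,0,0,0,0]]]' >/dev/null; python3 h.py; python3 -m inch '[[[0,-1.5,0,0,0],[0,-1.5,0,0,0],[0,-1.5,0,0,0],[0,-1.4,0,0,0],[0,0,0,0,0],[0,0,0,0,0]]]' >/dev/null; python3 h.py -.1155 .085
```

```text
t20.62 x8.48 Y-53.88 z70.16 mm | yawerr -0.0014 tilt [ 0.0038 -0.0471] | Fx -0.4 Fy 0.2 Fz -2.3 go None w 0.0277
t21.03 x8.44 Y-53.55 z111.33 mm | yawerr -0.0011 tilt [ 0.0031 -0.0452] | Fx 1.1 Fy 0.4 Fz -1.4 go None w 0.0273
t21.53 x8.61 Y-116.72 z115.21 mm | yawerr 0.0013 tilt [ 0.0055 -0.0458] | Fx -0.6 Fy -0.4 Fz -1.7 go [ 3.01  0.26 -0.16] w 0.0273
```

```bash
python3 -m inch '[[[1,0.15,0,0,0],[1,0.05,0,0,0],[0.6,0,0,0,0],[0,0,0,0,0]]]' >/dev/null; python3 h.py -.1155 .07
```

```text
t21.87 x7.72 Y-114.66 z85.70 mm | yawerr 0.0012 tilt [ 0.0035 -0.0445] | Fx -0.5 Fy 0.5 Fz -0.7 go [ 1.57 -0.01 -0.07] w 0.0274
```

```bash
python3 -m inch '[[[0.5,-0.05,0,0,0],[0.5,0.03,0,0,0],[0.4,0.02,0,0,0],[0,0,0,0,0]]]' >/dev/null; python3 h.py -.1125 .07; python3 -m inch '[[[0,0.12,0,0,0]]]' >/dev/null; python3 h.py;python3 -m inch '[[[0,0.12,0,0,0]]]' >/dev/null; python3 h.py
```

```text
t22.20 x6.74 Y-113.20 z68.46 mm | yawerr 0.0037 tilt [ 0.     -0.0432] | Fx -0.5 Fy -0.6 Fz -2.0 go [-0.16  0.06  0.03] w 0.028
t22.28 x6.77 Y-112.00 z68.12 mm | yawerr 0.0037 tilt [-0.0001 -0.0432] | Fx -0.8 Fy 0.1 Fz -1.7 go None w 0.0278
t22.37 x6.79 Y-111.44 z68.04 mm | yawerr 0.0047 tilt [-0.0001 -0.0448] | Fx -2.0 Fy -5.1 Fz -1.6 go None w 0.0277
```

```bash
python3 -m inch '[[[0,0.2,0,0,0]]]' >/dev/null; python3 h.py;python3 hold.py
```

```text
t22.45 x6.89 Y-111.23 z68.24 mm | yawerr 0.0062 tilt [ 0.0005 -0.0483] | Fx -1.2 Fy -8.8 Fz -2.8 go None w 0.0278
22.5 Fy -5.8 Y -111.29 tilt -0.0486
22.55 Fy -6.1 Y -111.29 tilt -0.0482
22.6 Fy -5.9 Y -111.26 tilt -0.0480
22.65 Fy -6.0 Y -111.25 tilt -0.0479
22.7 Fy -5.9 Y -111.28 tilt -0.0478
22.75 Fy -5.3 Y -111.32 tilt -0.0478
```

```bash
python3 -m inch '[[[0,0.23,0,0,0]]]' >/dev/null; python3 hold.py
```

```text
22.88 Fy -7.2 Y -111.12 tilt -0.0516
22.93 Fy -6.3 Y -111.13 tilt -0.0515
22.98 Fy -7.0 Y -111.15 tilt -0.0514
23.03 Fy -6.5 Y -111.12 tilt -0.0513
23.08 Fy -6.5 Y -111.15 tilt -0.0513
23.13 Fy -6.4 Y -111.14 tilt -0.0513
```

```bash
python3 -m inch '[[[0,0.28,0,0,0]]]' >/dev/null; python3 hold.py
```

```text
23.27 Fy -8.7 Y -110.90 tilt -0.0558
23.32 Fy -8.4 Y -110.92 tilt -0.0556
23.37 Fy -8.4 Y -110.91 tilt -0.0554
23.42 Fy -7.4 Y -110.90 tilt -0.0554
23.47 Fy -7.7 Y -110.92 tilt -0.0553
23.52 Fy -7.7 Y -110.94 tilt -0.0553
```

Held at about 8 N. Release, lift, and re-level at the board end.

```bash
python3 -m inch '[[[0,0,0,0,0],[0,-0.25,0,0,0],[0,-0.15,0,0.007,0]]]' >/dev/null; python3 h.py;python3 -m inch '[[[-0.6,-0.06,0,0,0],[-0.8,-0.07,0,0,0],[-1.2,-0.08,0,0,0],[-1.2,-0.08,0,0,0],[0,0,0,0,0]]]' >/dev/null; python3 h.py; python3 -m inch '[[[0,2.1,0,0,0],[0,2.1,0,0,0],[0,2.1,0,0,0],[0,2.1,0,0,0],[0,2.1,0,0,0],[0,2.1,0,0,0],[0,2.1,0,0,0],[0,2.1,0,0,0]]]' >/dev/null; python3 -m inch '[[[0,0.8,0,0,0],[0,0,0,0,0],[0,0,0,0,0]]]' >/dev/null; python3 h.py .062 .06
```

```text
t23.77 x7.34 Y-115.66 z69.76 mm | yawerr -0.0009 tilt [ 0.0035 -0.0554] | Fx 0.6 Fy -0.1 Fz -1.5 go None w 0.0275
t24.18 x7.80 Y-115.28 z111.47 mm | yawerr -0.0015 tilt [ 0.0041 -0.0537] | Fx -0.4 Fy -0.2 Fz -1.2 go None w 0.0279
t25.10 x10.44 Y68.05 z105.35 mm | yawerr -0.0027 tilt [ 0.0138 -0.0545] | Fx 0.3 Fy 0.1 Fz -0.9 go [ 4.56 -0.35 -0.38] w 0.0276
```

```bash
python3 -m inch '[[[1.3,0,0,0,0],[1.3,0,0,0,0],[1.3,0,0,0,0],[0.9,0,0,0,0],[0,0,0,0,0]]]' >/dev/null; python3 h.py .056 .056
```

```text
t25.52 x13.45 Y59.59 z57.71 mm | yawerr -0.0063 tilt [ 0.0195 -0.0563] | Fx -1.2 Fy -0.4 Fz -1.2 go [ 0.18 -0.35 -0.65] w 0.0276
```

```bash
python3 -m inch '[[[0,-0.4,0,-0.003,0],[0,-0.35,0,-0.003,0],[0,-0.35,0,-0.003,0],[0,-0.35,0,-0.003,0],[0,-0.35,0,-0.003,0],[0,-0.35,0,-0.003,0],[0,-0.35,0,-0.003,0],[0,-0.35,0,-0.003,0]]]' >/dev/null; python3 h.py; python3 -m inch '[[[0,-0.35,0,-0.003,0],[0,-0.35,0,-0.003,0],[0,-0.35,0,-0.003,0],[0,-0.35,0,-0.003,0],[0,-0.35,0,-0.003,0],[0,-0.35,0,-0.003,0],[0,-0.35,0,-0.003,0],[0,-0.35,0,-0.003,0]]]' >/dev/null; python3 h.py
```

```text
t26.18 x13.38 Y53.05 z59.40 mm | yawerr -0.0147 tilt [ 0.0178 -0.0064] | Fx 1.8 Fy 12.1 Fz -4.5 go None w 0.0278
t26.85 x13.13 Y50.56 z61.04 mm | yawerr -0.0155 tilt [0.0161 0.0449] | Fx 2.5 Fy 11.0 Fz -4.9 go None w 0.0274
```

```bash
python3 -m inch '[[[0,0,0,0,0],[0,0.4,0,-0.015,0],[-1.5,0,0,0,0],[-2,0,0,0,0],[-2,0,0,0,0],[0,0,0,0,0]]]' >/dev/null; python3 h.py; python3 -m inch '[[[0,-2.7,0,0,0],[0,-2.7,0,0,0],[0,-2.7,0,0,0],[0,-2.7,0,0,0],[0,-2.7,0,0,0],[0,-2.7,0,0,0],[0,-2.7,0,0,0],[0,-2.7,0,0,0]]]' >/dev/null; python3 -m inch '[[[0,-2.5,0,0,0],[0,-2,0,0,0],[0,-1,0,0,0],[0,0,0,0,0],[0,0,0,0,0]]]' >/dev/null;python3 h.py -.227 .10
```

```text
t27.35 x12.60 Y50.55 z119.83 mm | yawerr 0.0037 tilt [0.0173 0.0436] | Fx 1.1 Fy -0.6 Fz -0.6 go None w 0.0279
t28.43 x13.25 Y-237.41 z105.63 mm | yawerr 0.0107 tilt [0.0221 0.0371] | Fx 0.2 Fy 0.3 Fz -2.2 go [ 0.58  1.03 -0.63] w 0.0272
```

```bash
python3 -m inch '[[[0,0.5,-0.3,0.01,0],[0.5,0.5,-0.3,0,0],[0.6,0,0,0,0],[0.4,0,0,0,0],[0,0,0,0,0]]]' >/dev/null; python3 h.py -.227 .085
python3 - <<'E'
from h import *
b=camera("side")
c=cam("side");im=b[:,:,::-1].astype(np.float32)
ys=np.arange(-.26,.03,.0005)
for xs in(np.linspace(-.068,-.055,6),np.linspace(.05,.068,6)):
    m=np.array([[proj(c,[*(bo+x*ex+y*ey),.032]) for x in xs] for y in ys],np.float32)
    v=cv2.remap(im,m[...,0],m[...,1],cv2.INTER_LINEAR).mean(1)
    w=((v[:,2]-v[:,0])>50)&(v[:,2]>190);print([(float(round(1000*ys[i],1)),"+" if w[i] else "-") for i in range(1,len(ys)) if w[i]!=w[i-1]])
E
```

```text
t28.85 x5.63 Y-218.90 z88.92 mm | yawerr 0.0051 tilt [0.0177 0.0406] | Fx 0.5 Fy 0.1 Fz -1.9 go [ 0.36 -0.83  0.13] w 0.0277
[(-248.0, '+'), (-244.5, '-'), (-243.5, '+'), (-210.5, '-'), (-139.0, '+'), (-106.0, '-'), (-77.0, '+'), (-45.5, '-'), (-16.5, '+'), (16.5, '-')]
[(-210.0, '-'), (-139.5, '+'), (-108.0, '-'), (-77.5, '+'), (-46.0, '-'), (-16.5, '+'), (15.0, '-')]
```

```bash
python3 -m inch '[[[0,-0.4,0,0.004,0],[0,-0.35,0,0,0],[0,0,0,0,0],[0,0,0,0,0]]]' >/dev/null; python3 h.py -.227 .07; python3 -m inch '[[[0.3,0,0,0,0],[0.3,0,0,0,0],[0,0,0,0,0]]]' >/dev/null; python3 h.py -.227 .07
```

```text
t29.23 x6.75 Y-226.61 z89.04 mm | yawerr 0.0025 tilt [0.0189 0.0399] | Fx -0.2 Fy 0.4 Fz -1.7 go [ 1.9  -0.11 -0.02] w 0.0276
t29.48 x7.35 Y-227.51 z83.16 mm | yawerr 0.0014 tilt [0.0207 0.039 ] | Fx -0.7 Fy 0.2 Fz -1.9 go [ 1.32  0.   -0.07] w 0.0277
```

```bash
python3 -m inch '[[[0.5,-0.02,0,0,0],[0.5,-0.02,0,0,0],[0.2,0,0,0,0],[0,0,0,0,0]]]' >/dev/null; python3 h.py -.227 .071; python3 -m inch '[[[0,0.3,0,0,0],[0,0.3,0,0,0]]]' >/dev/null; python3 h.py; for i in 1 2; do python3 -m inch '[[[0,0.4,0,0,0],[0,0.4,0,0,0]]]' >/dev/null; python3 h.py; done
```

```text
t29.82 x7.47 Y-227.42 z69.49 mm | yawerr 0.0013 tilt [0.0201 0.0393] | Fx 0.8 Fy 0.5 Fz -1.2 go [-0.15  0.05 -0.04] w 0.0274
t29.98 x7.25 Y-221.55 z69.07 mm | yawerr 0.0004 tilt [0.0195 0.0395] | Fx -0.4 Fy -0.8 Fz -2.7 go None w 0.0273
t30.15 x7.54 Y-215.52 z69.37 mm | yawerr 0.0017 tilt [0.0211 0.0342] | Fx -2.0 Fy -5.3 Fz -3.5 go None w 0.0276
t30.32 x7.67 Y-210.22 z69.78 mm | yawerr 0.0033 tilt [0.0229 0.0275] | Fx -1.3 Fy -5.9 Fz -4.5 go None w 0.0277
```

```bash
python3 -m inch '[[[0,0.4,0,0,0],[0,0.4,0,0,0],[0,0.4,0,0,0],[0,0.4,0,0,0],[0,0.4,0,0,0],[0,0.4,0,0,0],[0,0.4,0,0,0],[0,0.4,0,0,0]]]' >/dev/null; python3 h.py; python3 -m inch '[[[0,0.4,0,0.004,0],[0,0.4,0,0.003,0],[0,0.3,0,0,0],[0,0.25,0,0,0]]]' >/dev/null; python3 h.py
```

```text
t30.98 x8.08 Y-189.17 z71.19 mm | yawerr 0.0079 tilt [0.0302 0.0024] | Fx -2.1 Fy -4.8 Fz -4.9 go None w 0.0277
t31.32 x8.27 Y-180.20 z71.47 mm | yawerr 0.0027 tilt [ 0.0332 -0.0082] | Fx -0.3 Fy -4.7 Fz -3.6 go None w 0.0276
```

```bash
python3 -m inch '[[[0,0.25,0,0,0],[0,0.25,0,0,0]]]' >/dev/null; python3 h.py; for i in 1 2 3 4; do python3 -m inch '[[[0,0.17,0,0,0]]]' >/dev/null; python3 h.py; done
```

```text
t31.48 x8.25 Y-177.24 z71.51 mm | yawerr 0.0038 tilt [ 0.0343 -0.0128] | Fx -0.5 Fy -5.3 Fz -4.3 go None w 0.0274
t31.57 x8.25 Y-176.37 z71.50 mm | yawerr 0.0042 tilt [ 0.0347 -0.0148] | Fx 0.2 Fy -4.7 Fz -4.5 go None w 0.0274
t31.65 x8.27 Y-175.53 z71.50 mm | yawerr 0.0047 tilt [ 0.0352 -0.0166] | Fx -1.1 Fy -4.9 Fz -4.8 go None w 0.0275
t31.73 x8.22 Y-174.63 z71.51 mm | yawerr 0.0050 tilt [ 0.0355 -0.0183] | Fx -1.7 Fy -4.8 Fz -5.2 go None w 0.0278
t31.82 x8.22 Y-173.77 z71.49 mm | yawerr 0.0054 tilt [ 0.0359 -0.0201] | Fx -0.0 Fy -7.1 Fz -4.1 go None w 0.0273
```

```bash
for i in 1 2; do python3 -m inch '[[[0,0.17,0,0,0]]]' >/dev/null; python3 h.py; done; python3 -m inch '[[[0,0.2,0,0,0]]]' >/dev/null; python3 hold.py
```

```text
t31.90 x8.32 Y-173.60 z71.66 mm | yawerr 0.0063 tilt [ 0.0367 -0.0231] | Fx -1.5 Fy -7.5 Fz -4.9 go None w 0.0276
t31.98 x8.31 Y-173.45 z71.81 mm | yawerr 0.0073 tilt [ 0.0373 -0.0262] | Fx -1.1 Fy -6.5 Fz -4.3 go None w 0.0275
32.12 Fy -7.2 Y -173.29 tilt -0.0300
32.17 Fy -6.9 Y -173.30 tilt -0.0298
32.22 Fy -6.9 Y -173.31 tilt -0.0296
32.27 Fy -7.6 Y -173.34 tilt -0.0295
32.32 Fy -7.3 Y -173.31 tilt -0.0295
32.37 Fy -7.5 Y -173.35 tilt -0.0295
```

```bash
python3 -m inch '[[[0,0.25,0,0,0]]]' >/dev/null; python3 hold.py; python3 -m inch '[[[0,0,0,0,0],[0,-0.25,0,0,0],[0,-0.15,0,0.01,0]]]' >/dev/null; python3 h.py;python3 -m inch '[[[-0.6,-0.04,0,0,0],[-0.8,-0.05,0,0,0],[-1.2,-0.06,0,0,0],[-1.2,-0.06,0,0,0],[-1,0,0,0,0],[0,0,0,0,0]]]' >/dev/null; python3 h.py .08 .1
```

```text
32.5 Fy -8.7 Y -173.05 tilt -0.0338
32.55 Fy -8.4 Y -173.08 tilt -0.0336
32.6 Fy -8.6 Y -173.06 tilt -0.0335
32.65 Fy -8.2 Y -173.10 tilt -0.0334
32.7 Fy -8.1 Y -173.08 tilt -0.0334
32.75 Fy -8.3 Y -173.08 tilt -0.0333
t33.00 x8.18 Y-176.14 z72.73 mm | yawerr -0.0022 tilt [ 0.0385 -0.0313] | Fx -0.9 Fy 0.1 Fz -2.7 go None w 0.0273
t33.50 x6.66 Y-173.95 z126.54 mm | yawerr -0.0020 tilt [ 0.0388 -0.0285] | Fx 1.3 Fy 0.1 Fz -1.0 go [ 1.82 25.47 -0.08] w 0.0277
```

Step 3 is held and released. I carry the block to the bench beyond the batten and measure the gaps.

```bash
python3 -m inch '[[[0,2.7,0,0,0],[0,2.7,0,0,0],[0,2.7,0,0,0],[0,2.7,0,0,0],[0,2.7,0,0,0],[0,2.7,0,0,0],[0,2.7,0,0,0],[0,2.7,0,0,0]]]' >/dev/null; python3 -m inch '[[[0,2,0,0,0],[0,1.2,0,0,0],[0,0,0,0,0],[0,0,0,0,0]]]' >/dev/null;python3 h.py .08 .06
cat > gaps.py <<'E'
from h import *
import sys
for n in("top","side"):
    b=camera(n);cv2.imwrite(f"pics/{n}_{sys.argv[1]}.png",b[:,:,::-1])
    for ref in(0,1):
        im=(cv2.imread(f"pics/{n}0.png") if ref else b[:,:,::-1]).astype(np.float32);c=cam(n);ys=np.arange(-.25,.022,.00025)
        for xs in(np.linspace(-.068,-.05,8),np.linspace(-.02,.02,12),np.linspace(.05,.068,8)):
            m=np.array([[proj(c,[*(bo+x*ex+y*ey),.032]) for x in xs] for y in ys],np.float32)
            v=cv2.remap(im,m[...,0],m[...,1],cv2.INTER_LINEAR).mean(1);f=v[:,2]-v[:,0]
            if n=="top": w=f>50
            else: w=(f>50)&(v[:,2]>190)
            e=[ys[i]*1e3 for i in range(1,len(ys)) if w[i]!=w[i-1]]
            print(n,"ref" if ref else "now",np.round(e,1).tolist())
E
python3 gaps.py a
```

```text
t34.50 x10.72 Y82.76 z124.30 mm | yawerr -0.0054 tilt [ 0.0527 -0.0318] | Fx 0.4 Fy -0.3 Fz -2.0 go [ 6.41 -0.04 -0.69] w 0.0273
top now [-200.7, -167.2, -139.2, -106.0, -77.2, -45.0, -16.0, 17.0, 21.3]
top now [-200.5, -167.5, -139.0, -106.0, -77.5, -44.5, -16.0, -6.2]
top now [-200.7, -167.2, -138.7, -105.7, -77.5, -44.2, -15.5, -9.5]
top ref [-243.2, -210.5, -165.7, -133.7, -87.7, -55.2, -15.5, 16.8, 21.8]
top ref [-243.0, -210.5, -166.2, -133.5, -87.2, -55.2, -15.5, 17.0, 21.5]
top ref [-243.0, -210.2, -165.5, -134.0, -87.5, -55.2, -15.2, 17.3, 21.3]
side now [-130.2, -107.5, -77.0, -45.7, -16.2, 15.5]
side now []
side now [-245.5, -201.0, -168.7, -140.0, -107.2, -77.7, -45.7, -16.5, 16.0]
side ref [-247.8, -244.2, -243.8, -211.5, -167.5, -134.0, -88.2, -55.5, -16.2, 15.8]
side ref [-246.5, -244.0, -211.5, -167.0, -134.5, -87.5, -56.0, -15.7, 16.3]
side ref [-210.7, -167.0, -133.7, -88.2, -56.0, -16.5, 15.5]
```

Gaps from the -y faces: pitches 61.6, 61.6 and 61.6 mm (top camera, side agrees). Setting the block down.

```bash
python3 -m inch '[[[1.5,0.05,0,0,0],[1.5,0.05,0,0,0],[1.5,0.05,0,0,0],[1,0.03,0,0,0],[0,0,0,0,0],[0,0,0,0,0]]]' >/dev/null; python3 h.py .08 .054; for i in 1 2; do python3 -m inch '[[[0.4,0,0,0,0]]]' >/dev/null;python3 h.py; done
```

```text
t35.10 x16.90 Y72.51 z69.12 mm | yawerr -0.0173 tilt [ 0.0579 -0.0341] | Fx 0.8 Fy -0.4 Fz -1.9 go [ 1.42  0.79 -1.08] w 0.0276
t35.18 x17.76 Y71.51 z65.74 mm | yawerr -0.0184 tilt [ 0.0591 -0.0342] | Fx -0.3 Fy 0.6 Fz -1.8 go None w 0.0271
t35.27 x18.53 Y70.81 z62.17 mm | yawerr -0.0190 tilt [ 0.0604 -0.0343] | Fx 0.3 Fy 0.1 Fz -2.1 go None w 0.0278
```

```bash
python3 -m inch '[[[0,0.8,-0.5,0,0],[0.3,0.3,0,0,0],[0.3,0,0,0,0],[0,0,0,0,0]]]' >/dev/null;python3 h.py;  for i in 1 2 3; do python3 -m inch '[[[0.2,0,0,0,0]]]' >/dev/null;python3 h.py; done
```

```text
t35.60 x14.07 Y82.74 z55.71 mm | yawerr -0.0193 tilt [ 0.0621 -0.0341] | Fx -0.1 Fy 0.0 Fz -2.6 go None w 0.0277
t35.68 x14.47 Y83.08 z54.03 mm | yawerr -0.0186 tilt [ 0.0631 -0.034 ] | Fx -0.0 Fy 0.4 Fz -2.3 go None w 0.0279
t35.77 x14.81 Y83.14 z52.25 mm | yawerr -0.0179 tilt [ 0.0637 -0.0342] | Fx -0.7 Fy -2.9 Fz 9.2 go None w 0.0276
t35.85 x15.43 Y82.90 z51.69 mm | yawerr -0.0172 tilt [ 0.0646 -0.0346] | Fx -3.2 Fy -1.9 Fz 16.6 go None w 0.0276
```

Contact with the bench. I release slowly and retreat.

```bash
python3 -m inch '[[[0,0,0,0,0],[0,0,0,0,0.38],[0,0,0,0,0.42],[0,0,0,0,0.5],[0,0,0,0,0.6],[0,0,0,0,0.6]]]' 10 >/dev/null;python3 h.py; python3 -m inch '[[[-1,0,0,0,0.6],[-1.5,0,0,0,0.6],[-2,0,0,0,0.6],[-3,0,0,0,0.6],[-3,0,0,0,0.6],[-3,0,0,0,0.6],[0,0,0,0,0.6]]]' >/dev/null;python3 h.py; python3 gaps.py b | grep now
python3 - <<'E'
from h import *
w=camera("wrist");s=cv2.imread("pics/side_b.png")[:,:,::-1]
o=np.zeros((600,800,3),np.uint8);o[:300,:400]=cv2.resize(w,(400,300));o[:600,400:]=cv2.resize(s[130:330,200:333],(400,600),interpolation=cv2.INTER_CUBIC)
cv2.imwrite("pics/end.png",o[:,:,::-1])
E
```

```text
t36.35 x17.23 Y82.58 z52.89 mm | yawerr -0.0175 tilt [ 0.0687 -0.0346] | Fx 0.2 Fy -0.2 Fz 0.3 go None w 0.0479
t36.93 x6.58 Y88.66 z193.57 mm | yawerr -0.0175 tilt [ 0.0624 -0.0345] | Fx 0.7 Fy -0.1 Fz -0.4 go None w 0.052
top now [-200.7, -167.2, -139.2, -106.0, -77.2, -45.0, -16.0, 17.0, 21.3]
top now [-200.5, -167.5, -139.0, -106.0, -77.2, -44.5, -16.0, 9.0]
top now [-200.5, -167.2, -138.7, -105.7, -77.5, -44.2, -15.7, -2.2]
side now [-5.0, 16.3]
side now [-4.0, 17.5]
side now [-245.2, -201.0, -168.5, -140.2, -107.2, -77.7, -45.7, -16.5, 16.0]
```

View pics/end.png

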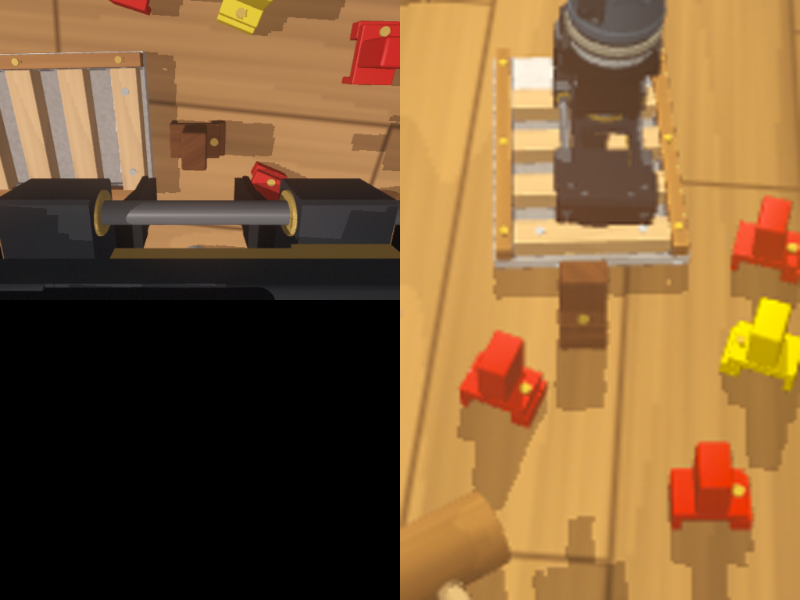

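The block stands upright on the bench, clear of the jig, in both views (wrist (195,145), side crop (583,310)). The gaps are unchanged, so I'm handing in.

```bash
python3 -c "
from rig import robot
print(robot.hand_in(), robot.get_obs()['time'])"
```

```text
the job is handed in; nothing more can be done
the job is handed in; nothing more can be done
```

I set all three slats in order with the spacing block, stood the block back on the bench beyond the batten, and handed the job in at about 37 s of the 72 s allowed.

- **Gaps:** The last top-camera check puts the three centre distances at about 61.6, 61.6 and 61.6 mm. That makes the gaps about 31.6 mm, equal within measuring error. The side camera, with the arm partly in its view, gave 61.2, 62.5 and 60.8 mm. That is noisier, with a spread of about 1.7 mm against the 1.5 mm tolerance.
- **Steps 1 and 2 repeated:** I repeated both because I wasn't sure the force in my first step 1 hold had stayed up between moves. I repeated them with a steady hold, and the slats were already in place.
- **Foot force:** I could not measure it directly. The final holds totalled 8 to 9 N, about 5 N of which was the slat's own friction, leaving roughly 3 N on the neighbour.
- **Block:** After release it stands upright on its foot and lip, clear of the jig by eye.
- **Bystanders:** I did not measure the glue, varnish and mallet at the end, but the arm did not go near them.
- **Tilt:** The tool tilted up to 0.06 rad while drawing. I levelled it twice by pressing the block against the end of the jig board (first pressing it on the bench, which barely helped). At release it was still tilted by about 0.07 rad.

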